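# Open the air-line gate valve one and a half turns, past its slack wheel

### The job

Open the gate valve on the bench by one and a half turns of its stem from shut, turning it by the handwheel. The worn wheel is loose on the stem, so take up the slack first and count only the turns the stem's pointer makes: it should end pointing at the pair of lugs, having passed them once before. Don't push on the pointer itself, and leave the other things on the bench where they are.

Things in the scene. Friction and masses are not known exactly. Their poses are not given: they have to be found in the camera images.
- rig: Fixed brass gate valve on a short dark pipe along the rig's y axis, on a steel base plate 130 x 300 mm. Origin: centre of the plate's underside, straight below the stem; z up. It carries a round aluminium index plate, radius 106 mm, upper face 116 mm above the bench, with upright lugs 12 mm high at its edge: one alone on the -x side, a pair on the +x side.
- shut_lug (a point): Top of the single lug on the index plate (99 mm from the stem axis, 128 mm above the bench). The pointer points at it when the valve is shut.
- open_lugs (a point): Midpoint of the pair of lugs, opposite the single lug (99 mm from the stem axis, 128 mm above the bench). The pointer points here after half a turn and again after one and a half turns.
- wheel_centre (a point): Centre of the grey handwheel, on the stem axis, 176 mm above the bench; turns with the wheel: z up, one of three spokes along its x axis, the others at +120 and -120 degrees. Rim: 14 mm round bar on a 70 mm radius. Hub: radius 14 mm, 22 mm high; the stem end stands 16 mm above the wheel's mid plane. Spoke gaps are open below for 42 mm under the mid plane, down to the pointer.
- spoke_mid (a point): On the spoke along the wheel's x axis, 44 mm from the axis. Spokes: round bars of 10 mm diameter in the rim's plane. The wheel is loose on the stem: it turns easily (under 0.05 N m) through the slack, 2.2 rad in all, of which 0.6 to 2.1 rad is left to take up at the start, then it takes the stem along. Both stay where they are left.
- stem (a joint): Turn of the valve stem (and pointer) in rad: 0 shut, growing as the valve opens, anticlockwise seen from above; 9.42 is one and a half turns; it goes on well past that. It always starts at 0. It turns stiffly (about 0.32 N m, plus 0.03 N m per rad/s) and does not run on. It does not count the wheel's slack.
- pointer: Flat dark steel pointer fixed to the stem under the wheel, 10 mm wide, 6 mm thick, reaching 90 mm from the stem axis, so its end shows beyond the rim (outer radius 77 mm). Origin on the stem axis at its underside, 122 mm above the bench; it points along its own -x.
- pointer_tip (a point): End of the pointer, 90 mm from the stem axis, 128 mm above the bench.
- straightedge: Loose steel straightedge, 30 x 260 x 4 mm, long along its y axis, lying on the bench on the rig's -x side; origin at the centre of its underside. Bystander.
- pliers: Loose pliers with blue grips, about 150 x 62 x 14 mm, jaws along its +x; origin under the pivot. Bystander.
- multimeter: Loose black multimeter lying flat, 150 x 75 x 37 mm (long along its x); origin at the centre of its underside. Bystander.
- coupling: Loose brass pipe coupling standing on end, 52 mm diameter, 34 mm high; origin at the centre of its underside. Bystander.

How it is judged:
By the outcome, as a careful person would: the job done as asked, in the order asked, and still so for the second after the job is handed in, with the robot touching nothing.
It also fails if it takes over 51 s, if anything falls off the work surface, if the arm or the gripper's body presses on something with over 40 N, if the wrist force passes 120 N, or if a joint passes its speed limit or range.

### The arm

A 6-joint arm with a two-finger parallel gripper is mounted at the origin on the work surface. World frame = base frame: x ahead of the robot, y to its left, z up, the work surface at z = 0. Lengths are in mm, angles in rad, forces in N, time in s.
With the tool pointing down it reaches from about 375 to 975 mm from the base axis. Payload 3.8 kg.
Tool frame: the origin (TCP) lies midway between the tips of the shut fingers; the grasp point (between the pads) lies 19 mm behind it; z points along the fingers, y is the line along which they close (so a half turn about z gives the same grasp; the last joint's range is limited). The gripper opens to 88 mm and grips with 3 to 60 N. Pads are 18 mm wide; open, the fingers measure 123 mm over their backs; the gripper's body (75 mm by 187 mm) begins 45 mm behind the grasp point.
Start: joints at [-1.218, 0.264, 1.604, -0, 1.274, -0.037], TCP at [256.497, -624.362, 238.706] pointing down, gripper open.
Joint ranges: [-2.63, 2.63], [-0.94, 2.18], [0.31, 2.57], [-1.31, 4.45], [0, 2.66], [-2.55, 2.55]. Speed limits (rad/s): [2.57, 2.57, 3.14, 3.14, 3.14, 3.14].

### API

Orientations are given as a unit quaternion [x, y, z, w].
In Python, from cell import env, eyes, order gives the robot as it stands.
- The arm moves only by the tool apply_moves, never from a script. Its argument "commands" is a list of rows, each an object with "dp": the shift along the tool's x, y, z in mm, a list of three; "turn": the turn, a rotation vector about the tool's x, y, z in rad, a list of three. In form: [{"dp": [x, y, z], "turn": [rx, ry, rz]}, ...]. A call has exactly 5 rows; each row is the pose to reach, as a shift and turn from the pose commanded when the call began, along the tool's axes at that moment; what a row does not reach only later rows make up. A row lasts 1/8 s, in which the tool goes at most 62.5 mm and 10.7 degrees, less where a joint would pass 70% of its speed; a pose out of reach is approached as far as the arm can. A call with a gripper value outside its range is refused whole. "jaw" is the opening, from 0 (shut) to 1 (fully open), set as the call begins (left out, the last holds). The fingers move at their own pace and stop on an object; "newtons" is the grip in N (left out, the last holds). Time passes only in rows, so rows that repeat a pose let the fingers close, or fill a call up. It gives the time, the measured TCP pose, the force, the opening and the grip force at its end, in the units of the state.
- env.get_obs(): the state, without advancing time (a new reading comes with each control period).
- eyes.get_image(name): name is "scene" or "top" or "wrist"; returns a dict with "image" (420x560x3 uint8, red, green, blue), "vertical_fov" (degrees; the focal length in pixels is half the picture's height over the tangent of half this angle, whatever the lens; pixels are square), "cx", "cy" (the principal point, pixels), "R" (3x3) and "t" (3): a world point X has camera coordinates R X + t; the wrist camera has in their place "hand_eye" (4x4, takes a point from camera to tool coordinates, whose origin is the TCP and whose axes are the flange's). Camera axes: x right, y down, z forward; pixel columns grow to the right and rows downward; lengths in mm; the calibration is good to about 2 mm. A picture is of the moment at which its call begins: read the wrist's pose just before it. There is no depth.
- order.finish_job(): hands the job in; it is judged then, once.
Trained networks look in the newest picture that a camera, given by its name, has taken for a name from the list of things; names that differ only in an ending like _2 or _b are one class to them, and where a whole thing is asked for, a point or a joint stands for the part that bears it (a point fixed in the world has none). Each returns a list of dicts, best first, with "conf" (0 to 1); they miss things now and then, are a little off and sometimes report something else, mostly with a low value. They report only what shows in the picture. A call takes as long as a camera call.
- eyes.regions_of(camera, query): "mask" (420x560 bool, what is visible of it) and "at" ([row, column] in pixels, amid what is visible of it).
The state is a dict: "t": time; "q": joint angles; "qvel": joint speeds; "effort": joint torques, N m; "ee_pos": TCP position; "orientation": TCP orientation; "ft_force": force on the tool from outside, world axes, zero at the start; "torque": the same for the moment, N m; "finger_gap": finger opening in mm; "grasp_force": force on a finger pad.
Only numpy, scipy, OpenCV 4.12 (cv2) and the standard library are available. Lean on these libraries where they do the work, as an engineer would, in place of code of your own. Each camera call takes 0.05 s, during which the arm holds its last target. There are 200 camera calls.

## Working session

There is one attempt and no reset: what is moved stays moved. The work goes in short steps, Python scripts to look and compute and a tool call to move; the robot and the scene stay as the last step left them, time stands still between calls to the robot, and variables do not carry over. Pictures are saved under pics/ and viewed, at most 10 in all, crops included, and the job is handed in when it is done.

Besides the shell and the picture viewer there is one more tool, called as name([rows], argument=value, ...), one row to a line, values as JSON. apply_moves: Moves the arm, as the interface text tells. Its arguments: {"type":"object","properties":{"commands":{"type":"array","items":{"type":"object","properties":{"dp":{"type":"array","items":{"type":"number"}},"turn":{"type":"array","items":{"type":"number"}}}}},"jaw":{"type":"number"},"newtons":{"type":"number"}},"required":["commands"]}

```bash
ls; mkdir -p pics; python3 - <<'E'
from cell import env, eyes, order
import cv2,numpy as np
o=env.get_obs(); print(o)
for n in ["scene","top"]:
    d=eyes.get_image(n); cv2.imwrite(f"pics/{n}0.png",d["image"][:,:,::-1])
    print(n,d["vertical_fov"],d["cx"],d["cy"],np.round(d["R"],4).tolist(),np.round(d["t"],1).tolist())
    for q in ["rig","wheel_centre","pointer","stem","multimeter","coupling","pliers","straightedge"]:
        print(q,[(round(r["conf"],2),np.round(r["at"]).tolist(),int(r["mask"].sum())) for r in eyes.regions_of(n,q)[:2]])
E
```

```text
pics
{'t': 0.0, 'q': array([-1.21791631e+00,  2.64780103e-01,  1.60534162e+00, -2.21193861e-06,
        1.27366526e+00, -3.69040654e-02]), 'qvel': array([ 0.00072464,  0.00058937,  0.00053457, -0.0006115 ,  0.00140188,
       -0.00064137]), 'effort': array([-3.42205843e-03, -5.02120686e+01, -3.56871343e+01,  7.23183202e-02,
        2.93065805e-02, -1.86390362e-04]), 'ee_pos': array([ 256.2500514 , -623.7264148 ,  237.38730165]), 'orientation': array([ 9.81067929e-01,  1.93660824e-01, -1.73662585e-04, -1.08333389e-03]), 'ft_force': array([-0.13497317,  0.17209776,  0.83646682]), 'torque': array([ 0.03435754,  0.01254945, -0.0368379 ]), 'grasp_force': 0.0, 'finger_gap': 88.22446631841336}
scene 46.640468036378024 277.5637004538753 212.1797664773111 [[0.8674, 0.4972, -0.0193], [0.3678, -0.6668, -0.6481], [-0.3351, 0.5551, -0.7613]] [-549.2, -94.1, 1448.0]
rig [(0.63, [266.0, 223.0], 8895)]
wheel_centre [(0.78, [242.0, 219.0], 1388)]
pointer [(0.36, [350.0, 260.0], 2487), (0.33, [243.0, 220.0], 1392)]
stem [(0.64, [239.0, 216.0], 1604)]
multimeter [(0.56, [346.0, 261.0], 2475)]
coupling [(0.5, [242.0, 221.0], 1436)]
pliers [(0.57, [284.0, 317.0], 520)]
straightedge [(0.85, [275.0, 162.0], 467)]
top 50.14019430521702 273.0241597832517 211.25771594270716 [[0.0157, -0.9995, 0.027], [-0.9957, -0.0181, -0.0907], [0.0911, -0.0255, -0.9955]] [54.4, 606.8, 1163.1]
rig [(0.93, [235.0, 335.0], 7559)]
wheel_centre [(0.61, [233.0, 345.0], 1505)]
pointer []
stem [(0.84, [232.0, 340.0], 1888), (0.62, [251.0, 339.0], 72)]
multimeter [(0.71, [171.0, 376.0], 1642), (0.37, [233.0, 340.0], 1493)]
coupling [(0.59, [216.0, 248.0], 171)]
pliers [(0.67, [166.0, 298.0], 475)]
straightedge [(0.97, [293.0, 326.0], 1146)]
```

```bash
python3 - <<'E'
import cv2
t=cv2.imread("pics/top0.png")[130:310,220:440]; s=cv2.imread("pics/scene0.png")[180:380,120:350]
cv2.imwrite("pics/a.png",cv2.resize(t,None,fx=3.6,fy=3.3,interpolation=cv2.INTER_CUBIC)[:600,:800])
cv2.imwrite("pics/b.png",cv2.resize(s,None,fx=3,fy=3,interpolation=cv2.INTER_CUBIC))
E
```

```text
(no output)
```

View pics/a.png

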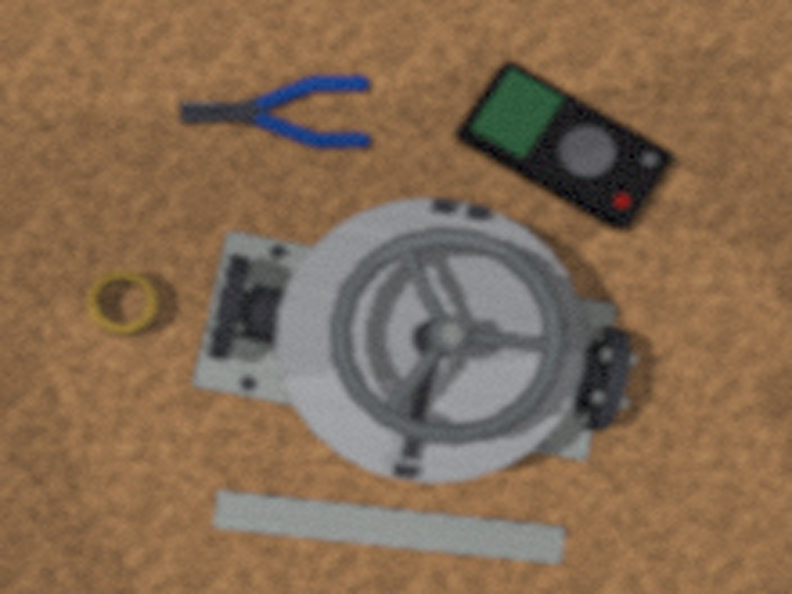

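View pics/b.png

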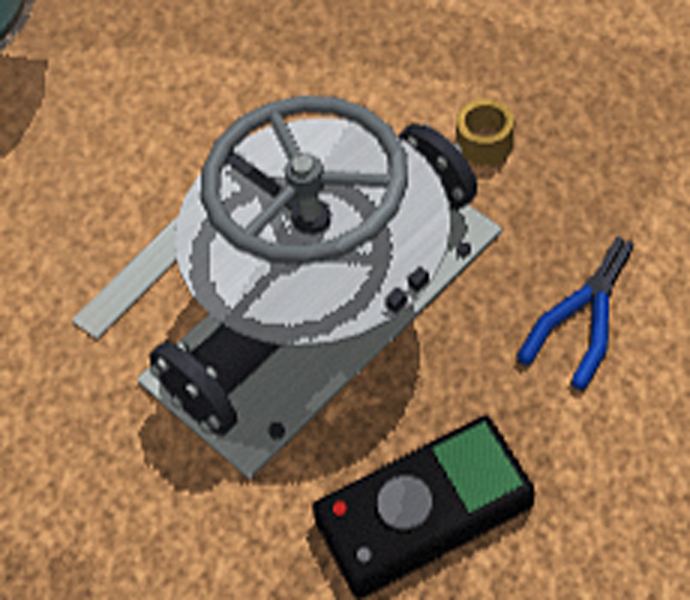

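The top crop shows the wheel hub at about (345, 231) full-picture px, the single lug with the pointer at (332, 272), and the lug pair at (348, 193). The spokes run up-left, right and down-left. Next I convert these to world positions.

```bash
cat > h.py <<'E'
from cell import env, eyes, order
import cv2,numpy as np
def cal(d):
    f=210/np.tan(np.radians(d["vertical_fov"]/2)); return f,d["cx"],d["cy"],np.array(d["R"]),np.array(d["t"])
def ray(d,c,r):
    f,cx,cy,R,t=cal(d); return -R.T@t, R.T@np.array([(c-cx)/f,(r-cy)/f,1])
def onz(d,c,r,z):
    o,v=ray(d,c,r); return o+v*(z-o[2])/v[2]
def proj(d,X):
    f,cx,cy,R,t=cal(d); p=(R@np.asarray(X,float).T).T+t; return np.c_[cx+f*p[:,0]/p[:,2],cy+f*p[:,1]/p[:,2]]
E
python3 - <<'E'
from h import *
T=eyes.get_image("top"); S=eyes.get_image("scene")
tc=lambda x,y:(220+x/3.6-.36,130+y/3.3-.35); sc=lambda x,y:(120+x/3-.33,180+y/3-.33)
h1,h2=tc(450,331),sc(303,163)
(o1,v1),(o2,v2)=ray(T,*h1),ray(S,*h2)
A=np.c_[v1,-v2]; k=np.linalg.lstsq(A,o2-o1,rcond=None)[0]; print("hub tri",o1+k[0]*v1,o2+k[1]*v2)
C=onz(T,*h1,192); print("hub@192",C,onz(S,*h2,192))
L=onz(T,*tc(406,468),128);P1=onz(T,*tc(445,205),128);P2=onz(T,*tc(480,211),128);P=(P1+P2)/2
print("lug",L,"pair",P,"mid",(L+P)/2,"dist",np.linalg.norm(L-P),"yaw",np.arctan2(*(P-L)[[1,0]]))
L=onz(S,*sc(237,160),128);P=(onz(S,*sc(397,295),128)+onz(S,*sc(418,275),128))/2
print("scene pair",P)
# rim centre from top rim outer: ellipse extremes in crop
E=[onz(T,*tc(*p),176) for p in [(331,335),(568,335),(450,228),(450,441)]]
print("rim mid",(E[0]+E[1])/2,(E[2]+E[3])/2,np.linalg.norm(E[0]-E[1]),np.linalg.norm(E[2]-E[3]))
for p in [(410,255),(548,341),(408,402)]:
    s=onz(T,*tc(*p),176)-C; print("spoke",np.arctan2(s[1],s[0]),np.hypot(s[0],s[1]))
E
```

```text
hub tri [550.82323733 -95.2541002  192.06295887] [549.33080339 -96.37483865 192.19387419]
hub@192 [550.82653794 -95.26584979 192.        ] [549.22749727 -96.25991758 192.        ]
lug [453.84350999 -77.81552804 128.        ] pair [ 645.49052767 -115.63088259  128.        ] mid [549.66701883 -96.72320531 128.        ] dist 195.34221362069326 yaw -0.1948151290382161
scene pair [ 646.01256675 -114.99055857  128.        ]
rim mid [548.8518337 -98.0843291 176.       ] [549.69609664 -98.25414285 176.        ] 153.29413561137102 149.6434751428842
spoke 0.40337337486099256 58.739474173239934
spoke -1.6476117686630152 66.65098611001198
spoke 2.68851781633235 54.79961135124392
```

apply_moves([
  {"dp": [43.3,-37.4,0],"turn": [0,0,0.078]},
  {"dp": [86.6,-74.8,0],"turn": [0,0,0.156]},
  {"dp": [129.9,-112.2,0],"turn": [0,0,0.234]},
  {"dp": [173.2,-149.6,0],"turn": [0,0,0.312]},
  {"dp": [216.4,-187,0],"turn": [0,0,0.39]},
], jaw=0, newtons=20)

```text
t: 1.62
ee_pos: [386.2, -367.5, 239.0]
orientation: [1.0, -0.002, 0.0, 0.0]
ft_force: [0.6, -0.4, -0.4]
finger_gap: 40.5
grasp_force: 0.0
```

apply_moves([
  {"dp": [32.3,-63,0],"turn": [0,0,0]},
  {"dp": [64.6,-126,0],"turn": [0,0,0]},
  {"dp": [96.9,-189,0],"turn": [0,0,0]},
  {"dp": [129.2,-255.3,0],"turn": [0,0,0]},
  {"dp": [129.2,-255.3,0],"turn": [0,0,0]},
])

```text
t: 2.25
ee_pos: [515.8, -111.2, 239.1]
orientation: [1.0, 0.001, 0.0, -0.0]
ft_force: [0.6, -0.3, -0.5]
finger_gap: 0.3
grasp_force: 0.0
```

```bash
python3 - <<'E'
from h import *
o=env.get_obs();print(o["ee_pos"],o["orientation"],o["q"])
d=eyes.get_image("wrist");cv2.imwrite("pics/w1.png",d["image"][:,:,::-1]);print(np.round(d["hand_eye"],3).tolist(),d["vertical_fov"],d["cx"],d["cy"])
S=eyes.get_image("scene");s=S["image"][170:350,120:330,::-1]
print(env.get_obs()["ee_pos"])
s=cv2.resize(s,None,fx=2.33,fy=2.33,interpolation=2);
cv2.imwrite("pics/c.png",cv2.hconcat([s[:419,:],cv2.resize(d["image"][:,:,::-1],(311,233)) if 0 else cv2.copyMakeBorder(cv2.resize(d["image"][:,:,::-1],(310,232)),0,s[:419].shape[0]-232,0,0,0)]))
E
```

```text
[ 515.77810052 -111.20141784  239.06087943] [ 9.99999367e-01  1.02155325e-03  4.55427401e-04 -1.22456118e-04] [-2.59863156e-01 -1.67565130e-02  1.91679765e+00  4.98473014e-04
  1.24073470e+00  1.30872870e+00]
[[-0.001, -0.949, -0.316, 83.209], [1.0, -0.001, -0.0, -1.003], [-0.0, -0.316, 0.949, -146.033], [0.0, 0.0, 0.0, 1.0]] 66.18541135206968 277.20790598895 213.99162925042563
[ 516.11681541 -110.79289423  238.9456268 ]
```

View pics/c.png

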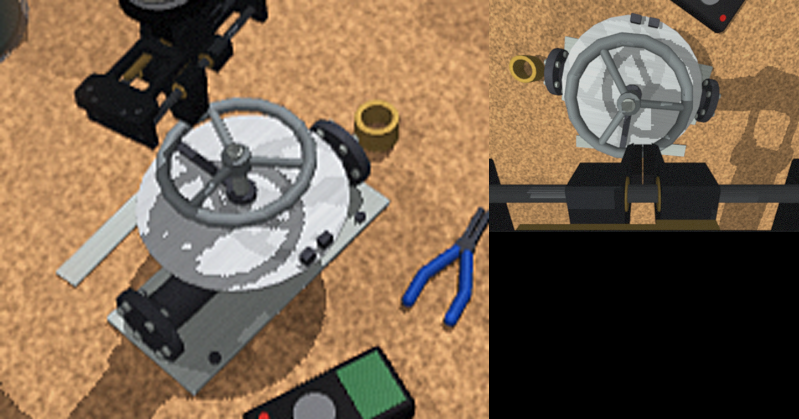

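The arm is poised beside the hub, and the wrist, top and scene cameras agree on its position to about 2 mm. The gap below the fingers is clear, so I descend into it.

apply_moves([
  {"dp": [0,0,25],"turn": [0,0,0]},
  {"dp": [0,0,50],"turn": [0,0,0]},
  {"dp": [0,0,75],"turn": [0,0,0]},
  {"dp": [0,0,87],"turn": [0,0,0]},
  {"dp": [0,0,87],"turn": [0,0,0]},
])

```text
t: 2.98
ee_pos: [514.0, -114.3, 151.0]
orientation: [1.0, -0.0, -0.001, -0.0]
ft_force: [-0.8, -0.3, 0.9]
finger_gap: 0.2
grasp_force: 0.0
```

```bash
cat >> h.py <<'E'
def rows(a0,step,n=5,r=39,r0=None):
    r0=r0 or r
    p=lambda a,r:np.array([r*np.cos(a),-r*np.sin(a)])
    return [np.round(p(a0+step*(i+1),r)-p(a0,r0),1).tolist() for i in range(n)]
E
python3 - <<'E'
from h import *
a=3.57
for k in range(8): print(round(a,3),rows(a,.35)); a+=1.75
o=env.get_obs(); print(o["ee_pos"],o["ft_force"],o["torque"])
E
```

```text
3.57 [[7.7, 11.2], [18.8, 19.0], [31.9, 22.6], [45.4, 21.5], [57.7, 15.8]]
5.32 [[9.6, -9.6], [15.4, -21.9], [16.6, -35.4], [13.1, -48.5], [5.3, -59.6]]
7.07 [[-11.1, -7.8], [-24.3, -11.2], [-37.8, -10.0], [-50.1, -4.2], [-59.6, 5.4]]
8.82 [[-5.7, 12.3], [-6.7, 25.9], [-3.1, 39.0], [4.8, 50.0], [16.0, 57.7]]
10.57 [[13.2, 3.4], [26.7, 2.0], [38.9, -3.9], [48.4, -13.6], [53.9, -26.0]]
12.32 [[1.0, -13.5], [-2.8, -26.6], [-10.8, -37.6], [-22.0, -45.2], [-35.2, -48.4]]
14.07 [[-13.5, 1.5], [-25.7, 7.5], [-35.1, 17.3], [-40.5, 29.7], [-41.4, 43.3]]
15.82 [[3.8, 13.0], [11.9, 23.9], [23.3, 31.4], [36.5, 34.6], [50.0, 33.0]]
[ 514.01475084 -114.30319493  150.95934088] [-0.77760733 -0.25324762  0.85722047] [-0.02116571  0.03948784  0.02271253]
```

```bash
python3 - <<'E'
from h import *
a=3.6
for k in range(8): print(round(a,3),rows(a,.35,r0=40.3 if k==0 else 39)); a+=1.75
E
```

```text
3.6 [[9.2, 10.4], [20.5, 17.9], [33.7, 21.1], [47.2, 19.6], [59.4, 13.5]]
5.35 [[9.3, -9.9], [14.7, -22.3], [15.5, -35.9], [11.6, -48.9], [3.5, -59.8]]
7.1 [[-11.4, -7.4], [-24.6, -10.5], [-38.1, -8.9], [-50.2, -2.7], [-59.4, 7.2]]
8.85 [[-5.3, 12.5], [-6.0, 26.1], [-1.9, 39.0], [6.3, 49.9], [17.7, 57.2]]
10.6 [[13.3, 3.0], [26.7, 1.2], [38.8, -5.0], [47.9, -15.1], [53.1, -27.6]]
12.35 [[0.6, -13.6], [-3.6, -26.5], [-11.9, -37.2], [-23.4, -44.5], [-36.6, -47.3]]
14.1 [[-13.5, 1.9], [-25.4, 8.2], [-34.5, 18.3], [-39.6, 30.9], [-40.1, 44.5]]
15.85 [[4.2, 12.9], [12.6, 23.6], [24.2, 30.7], [37.5, 33.5], [50.9, 31.5]]
```

apply_moves([
  {"dp": [9.2,10.4,0],"turn": [0,0,0]},
  {"dp": [20.5,17.9,0],"turn": [0,0,0]},
  {"dp": [33.7,21.1,0],"turn": [0,0,0]},
  {"dp": [47.2,19.6,0],"turn": [0,0,0]},
  {"dp": [59.4,13.5,0],"turn": [0,0,0]},
])

```text
t: 3.6
ee_pos: [575.6, -127.5, 151.8]
orientation: [1.0, -0.0, 0.0, 0.0]
ft_force: [-0.1, 0.0, -0.4]
finger_gap: 0.8
grasp_force: 0.2
```

```bash
python3 - <<'E'
from h import *
o=env.get_obs();print(o["t"],o["ee_pos"],o["ft_force"],o["torque"])
d=eyes.get_image("wrist")["image"][150:,:,::-1];t=eyes.get_image("top")["image"][150:300,240:440,::-1]
cv2.imwrite("pics/d.png",cv2.vconcat([cv2.resize(d,(560,270)),cv2.resize(t,(440,330),interpolation=2)[:, :] if 0 else cv2.copyMakeBorder(cv2.resize(t,(440,330),interpolation=2),0,0,0,120,0)]))
E
```

```text
3.6 [ 575.62277784 -127.46600007  151.79480072] [-0.13122905  0.04250165 -0.35835994] [0.00711377 0.02386986 0.04245542]
```

View pics/d.png

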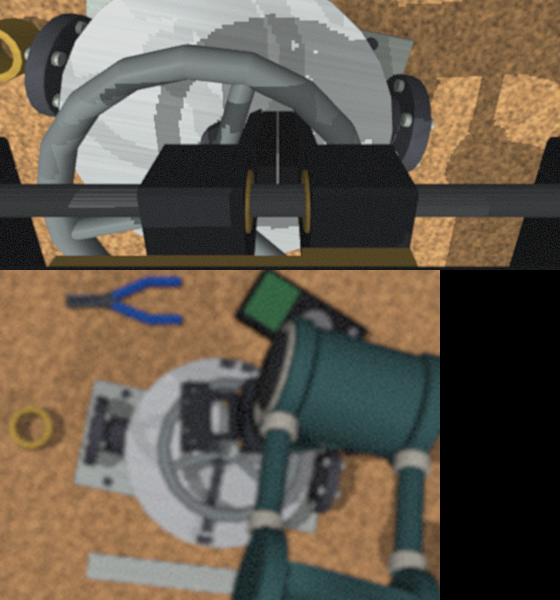

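The finger stands in the gap with a spoke ahead of it. The pointer is still at the single lug at about (211, 535), so we are in the slack. Carrying on.

apply_moves([
  {"dp": [9.3,-9.9,0],"turn": [0,0,0]},
  {"dp": [14.7,-22.3,0],"turn": [0,0,0]},
  {"dp": [15.5,-35.9,0],"turn": [0,0,0]},
  {"dp": [11.6,-48.9,0],"turn": [0,0,0]},
  {"dp": [3.5,-59.8,0],"turn": [0,0,0]},
])

```text
t: 4.32
ee_pos: [580.1, -69.8, 152.9]
orientation: [1.0, 0.0, 0.003, 0.003]
ft_force: [5.1, -8.7, 0.2]
finger_gap: 0.4
grasp_force: 3.9
```

```bash
python3 - <<'E'
from h import *
o=env.get_obs();print(o["t"],o["ee_pos"],o["ft_force"],o["torque"])
for n in ["top","scene"]:
    d=eyes.get_image(n); cv2.imwrite(f"pics/{n}2.png",d["image"][:,:,::-1])
    for q in ["pointer","pointer_tip"]:
        print(n,q,[(round(r["conf"],2),np.round(r["at"]).tolist(),int(r["mask"].sum()), onz(d,r["at"][1],r["at"][0],128)[:2].round()) for r in eyes.regions_of(n,q)[:2]])
E
```

```text
4.325 [580.09913676 -69.76884752 152.85295233] [ 5.11969182 -8.68882255  0.15494742] [-1.1695349  -0.71396998  0.05978151]
top pointer [(0.45, [241.0, 359.0], 86, array([ 528., -142.]))]
top pointer_tip [(0.62, [288.0, 298.0], 437, array([413.,   5.])), (0.52, [238.0, 356.0], 108, array([ 536., -135.]))]
scene pointer [(0.68, [260.0, 210.0], 74, array([ 535., -130.]))]
scene pointer_tip [(0.62, [266.0, 202.0], 144, array([ 530., -154.]))]
```

The stem is now turning: force about 10 N, pointer about 1.4 rad past shut. Carrying on round.

apply_moves([
  {"dp": [-11.4,-7.4,0],"turn": [0,0,0]},
  {"dp": [-24.6,-10.5,0],"turn": [0,0,0]},
  {"dp": [-38.1,-8.9,0],"turn": [0,0,0]},
  {"dp": [-50.2,-2.7,0],"turn": [0,0,0]},
  {"dp": [-59.4,7.2,0],"turn": [0,0,0]},
])

```text
t: 5.25
ee_pos: [523.0, -72.4, 154.5]
orientation: [1.0, -0.0, 0.005, -0.002]
ft_force: [8.7, 10.0, 4.1]
finger_gap: 0.3
grasp_force: 5.2
```

apply_moves([
  {"dp": [-5.3,12.5,0],"turn": [0,0,0]},
  {"dp": [-6.0,26.1,0],"turn": [0,0,0]},
  {"dp": [-1.9,39.0,0],"turn": [0,0,0]},
  {"dp": [6.3,49.9,0],"turn": [0,0,0]},
  {"dp": [17.7,57.2,0],"turn": [0,0,0]},
])

```text
t: 5.88
ee_pos: [531.7, -128.9, 149.4]
orientation: [1.0, -0.0, -0.005, -0.003]
ft_force: [-7.4, 5.6, 0.4]
finger_gap: 0.5
grasp_force: 3.7
```

```bash
cat > chk.py <<'E'
from h import *
o=env.get_obs();print(o["t"],o["ee_pos"],o["ft_force"],o["torque"]);v=o["ee_pos"]-[551,-96,0];print("finger",np.arctan2(v[1],v[0]),np.hypot(v[0],v[1]))
for n in ["top","scene"]:
    d=eyes.get_image(n)
    for q in ["pointer","pointer_tip"]:
      for r in eyes.regions_of(n,q)[:2]:
        p=onz(d,r["at"][1],r["at"][0],128)[:2]; u=p-[550,-96.5]; print(n,q,round(r["conf"],2),int(r["mask"].sum()),p.round(),"r",np.hypot(*u).round(),"stem mod",round((np.arctan2(u[1],u[0])-2.947)%6.283,2))
E
python3 chk.py
```

```text
5.875 [ 531.7239224  -128.92842833  149.42294933] [-7.37646432  5.58890823  0.4338817 ] [ 0.81503039  0.96683656 -0.06656252]
finger -2.100406283041697 38.15558359768751
top pointer_tip 0.58 48 [554. -27.] r 70.0 stem mod 4.85
scene pointer 0.45 147 [547. -79.] r 18.0 stem mod 5.09
scene pointer 0.42 1188 [548. -79.] r 18.0 stem mod 5.04
scene pointer_tip 0.51 198 [551. -80.] r 16.0 stem mod 4.82
```

apply_moves([
  {"dp": [13.3,3.0,0],"turn": [0,0,0]},
  {"dp": [26.7,1.2,0],"turn": [0,0,0]},
  {"dp": [38.8,-5.0,0],"turn": [0,0,0]},
  {"dp": [47.9,-15.1,0],"turn": [0,0,0]},
  {"dp": [53.1,-27.6,0],"turn": [0,0,0]},
])

```text
t: 6.8
ee_pos: [586.9, -108.0, 150.9]
orientation: [1.0, 0.001, -0.003, 0.003]
ft_force: [-6.8, -14.0, 0.7]
finger_gap: 0.7
grasp_force: 6.2
```

apply_moves([
  {"dp": [0.6,-13.6,0],"turn": [0,0,0]},
  {"dp": [-3.6,-26.5,0],"turn": [0,0,0]},
  {"dp": [-11.9,-37.2,0],"turn": [0,0,0]},
  {"dp": [-23.4,-44.5,0],"turn": [0,0,0]},
  {"dp": [-36.6,-47.3,0],"turn": [0,0,0]},
])

```text
t: 7.42
ee_pos: [559.3, -59.3, 154.4]
orientation: [1.0, 0.0, 0.008, 0.003]
ft_force: [19.9, -7.5, -8.2]
finger_gap: 0.1
grasp_force: 8.9
```

```bash
python3 chk.py; python3 -c "
from h import *
print(rows(14.1,.16)); 
d=eyes.get_image('scene')['image'][170:350,120:330,::-1];cv2.imwrite('pics/e.png',cv2.resize(d,None,fx=3,fy=3,interpolation=2))"
```

```text
7.425 [559.25715022 -59.30574939 154.41075722] [19.91908426 -7.54236751 -8.19485154] [-1.04151394 -2.9507936   0.35730351]
finger 1.349457402528689 37.61181406704236
top pointer 0.38 2855 [512. -32.] r 75.0 stem mod 5.44
scene pointer 0.46 196 [ 556. -125.] r 29.0 stem mod 1.96
scene pointer_tip 0.76 118 [ 552. -123.] r 27.0 stem mod 1.83
[[-6.2, 0.3], [-12.3, 1.5], [-18.2, 3.7], [-23.6, 6.8], [-28.4, 10.8]]
```

View pics/e.png

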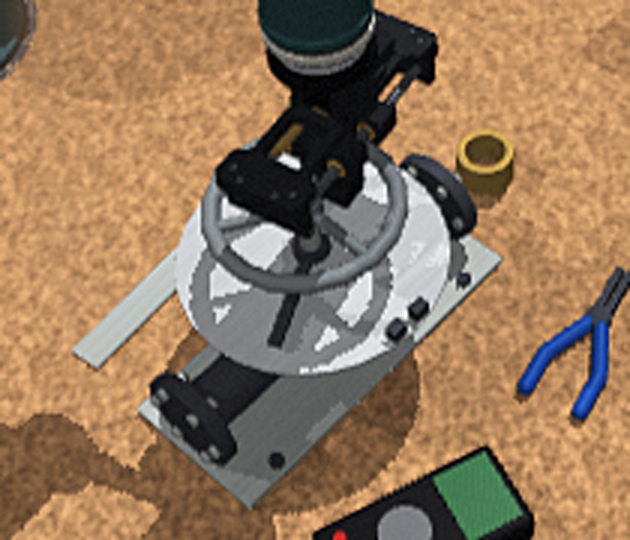

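The pointer shows at crop (277, 345), just short of the lug pair at (397, 328)/(420, 308). This is its second approach, with the first pass already made. I work out the exact angle.

```bash
python3 - <<'E'
from h import *
S=eyes.get_image("scene"); c=lambda x,y:(120+x/3-.33,170+y/3-.33)
t=onz(S,*c(277,343),127); l=[onz(S,*c(*p),128) for p in [(397,324),(419,304)]]
C=np.array([550,-96.5,0])
f=lambda p:(np.arctan2(*(p-C)[[1,0]]),np.hypot(*(p-C)[:2]))
print(f(t),[f(q) for q in l], "remaining",np.mean([f(q)[0] for q in l])-f(t)[0]); print(env.get_obs()["ee_pos"])
E
```

```text
(np.float64(-1.2775927777651412), np.float64(88.26663484597367)) [(np.float64(-0.3002031656104629), np.float64(97.73829212682641)), (np.float64(-0.06332822272883198), np.float64(98.5926246494902))] remaining 1.0958270835954937
[557.32942677 -58.43037036 154.3846137 ]
```

apply_moves([
  {"dp": [-6.2,0.3,0],"turn": [0,0,0]},
  {"dp": [-12.3,1.5,0],"turn": [0,0,0]},
  {"dp": [-18.2,3.7,0],"turn": [0,0,0]},
  {"dp": [-23.6,6.8,0],"turn": [0,0,0]},
  {"dp": [-28.4,10.8,0],"turn": [0,0,0]},
])

```text
t: 8.45
ee_pos: [531.7, -66.8, 155.9]
orientation: [1.0, -0.0, 0.009, -0.001]
ft_force: [11.3, 8.4, 3.9]
finger_gap: 0.3
grasp_force: 5.7
```

apply_moves([
  {"dp": [0,0,0],"turn": [0,0,0]},
  {"dp": [0,0,0],"turn": [0,0,0]},
  {"dp": [0,0,0],"turn": [0,0,0]},
  {"dp": [0,0,0],"turn": [0,0,0]},
  {"dp": [0,0,0],"turn": [0,0,0]},
])

```text
t: 9.07
ee_pos: [529.2, -66.8, 155.2]
orientation: [1.0, -0.0, 0.006, -0.001]
ft_force: [6.6, 5.4, 4.6]
finger_gap: 0.4
grasp_force: 3.9
```

```bash
python3 chk.py; python3 -c "
from h import *
d=eyes.get_image('scene')['image'][200:310,170:290,::-1];cv2.imwrite('pics/f.png',cv2.resize(d,None,fx=5,fy=5,interpolation=2))"
```

```text
9.075 [529.18082879 -66.81060664 155.1801419 ] [6.60162461 5.36465608 4.5601603 ] [ 0.78874545 -0.85985545  0.01673109]
finger 2.21269770531112 36.443064040547114
scene pointer 0.66 159 [ 595. -119.] r 50.0 stem mod 2.86
scene pointer 0.3 1490 [551. -93.] r 4.0 stem mod 4.5
scene pointer_tip 0.62 147 [ 604. -113.] r 56.0 stem mod 3.04
```

View pics/f.png

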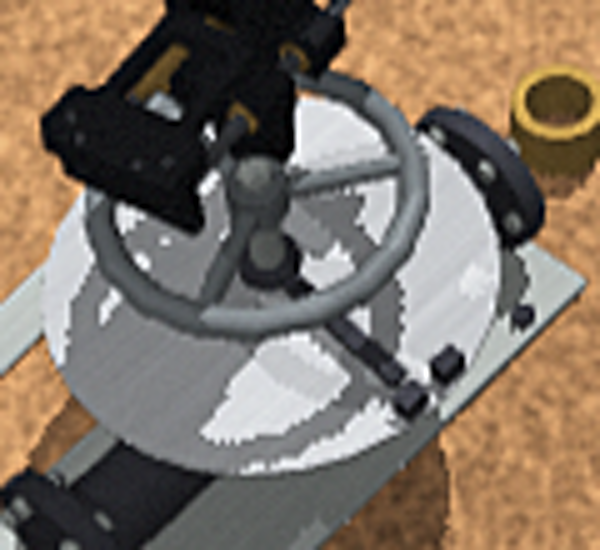

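The pointer end, at about (397, 376) in the crop, nearly touches the line of the first lug (409, 394). The second lug is at (447, 360). I compute what remains.

```bash
cat > rem.py <<'E'
from h import *
import sys
S=eyes.get_image("scene"); C=np.array([550,-96.5]); g=lambda a:np.array([np.cos(a),np.sin(a)])
# score pointer angle: darkness of the exposed pointer (r 79..88, z=128) vs pale plate
im=cv2.GaussianBlur(S["image"].astype(np.float32).mean(2),(0,0),.6)
a=np.arange(-.8,.6,.02);v=[]
for x in a:
    P=np.array([[*(C+g(x)*r),128] for r in np.arange(79,89,1)]); p=proj(S,P).astype(np.float32)
    v.append(cv2.remap(im,p[None,:,0].copy(),p[None,:,1].copy(),1).mean())
v=np.array(v);print(" ".join(f"{x:.2f}:{y:.0f}" for x,y in zip(a,v)))
v=[]
for x in a:
    P=np.array([[*(C+g(x)*r),128] for r in np.arange(97,102,1)]); p=proj(S,P).astype(np.float32)
    v.append(cv2.remap(im,p[None,:,0].copy(),p[None,:,1].copy(),1).mean())
print("lugs"," ".join(f"{x:.2f}:{y:.0f}" for x,y in zip(a,v)))
E
python3 rem.py
```

```text
-0.80:213 -0.78:203 -0.76:194 -0.74:184 -0.72:183 -0.70:175 -0.68:165 -0.66:152 -0.64:146 -0.62:144 -0.60:129 -0.58:117 -0.56:110 -0.54:108 -0.52:106 -0.50:106 -0.48:106 -0.46:109 -0.44:114 -0.42:119 -0.40:113 -0.38:89 -0.36:60 -0.34:53 -0.32:58 -0.30:61 -0.28:62 -0.26:76 -0.24:118 -0.22:170 -0.20:202 -0.18:210 -0.16:208 -0.14:203 -0.12:201 -0.10:201 -0.08:201 -0.06:201 -0.04:201 -0.02:202 0.00:202 0.02:202 0.04:202 0.06:203 0.08:203 0.10:204 0.12:204 0.14:204 0.16:205 0.18:206 0.20:207 0.22:207 0.24:208 0.26:208 0.28:208 0.30:208 0.32:208 0.34:208 0.36:207 0.38:205 0.40:204 0.42:202 0.44:202 0.46:201 0.48:201 0.50:202 0.52:203 0.54:203 0.56:204 0.58:205
lugs -0.80:150 -0.78:151 -0.76:165 -0.74:160 -0.72:155 -0.70:165 -0.68:168 -0.66:175 -0.64:206 -0.62:218 -0.60:221 -0.58:223 -0.56:223 -0.54:224 -0.52:225 -0.50:223 -0.48:220 -0.46:206 -0.44:181 -0.42:116 -0.40:61 -0.38:56 -0.36:69 -0.34:74 -0.32:74 -0.30:70 -0.28:70 -0.26:96 -0.24:144 -0.22:168 -0.20:142 -0.18:79 -0.16:41 -0.14:44 -0.12:57 -0.10:62 -0.08:63 -0.06:62 -0.04:64 -0.02:95 0.00:152 0.02:194 0.04:205 0.06:205 0.08:205 0.10:205 0.12:204 0.14:204 0.16:204 0.18:204 0.20:203 0.22:202 0.24:201 0.26:201 0.28:203 0.30:207 0.32:212 0.34:212 0.36:214 0.38:218 0.40:222 0.42:220 0.44:216 0.46:211 0.48:211 0.50:212 0.52:213 0.54:211 0.56:208 0.58:206
```

apply_moves([
  {"dp": [-0.8,0.8,0],"turn": [0,0,0]},
  {"dp": [-1.6,1.6,0],"turn": [0,0,0]},
  {"dp": [-2.4,2.3,0],"turn": [0,0,0]},
  {"dp": [-3.0,3.0,0],"turn": [0,0,0]},
  {"dp": [-3.0,3.0,0],"turn": [0,0,0]},
])

```text
t: 10.1
ee_pos: [526.6, -69.4, 155.2]
orientation: [1.0, -0.0, 0.006, -0.001]
ft_force: [7.5, 7.2, 3.2]
finger_gap: 0.6
grasp_force: 4.5
```

```bash
python3 chk.py|head -2; python3 rem.py | head -1|cut -c 150-500
```

```text
10.1 [526.62277075 -69.40549621 155.17388101] [7.45148325 7.2332408  3.22321932] [ 1.07550877 -1.14842081  0.01443558]
finger 2.312721815319008 36.076542762788065
 -0.50:104 -0.48:104 -0.46:106 -0.44:113 -0.42:122 -0.40:130 -0.38:131 -0.36:126 -0.34:126 -0.32:127 -0.30:113 -0.28:84 -0.26:61 -0.24:58 -0.22:62 -0.20:61 -0.18:62 -0.16:82 -0.14:128 -0.12:175 -0.10:198 -0.08:203 -0.06:202 -0.04:202 -0.02:202 0.00:202 0.02:202 0.04:202 0.06:202 0.08:203 0.10:204 0.12:204 0.14:204 0.16:205 0.18:206 0.20:206 0.22:207
```

apply_moves([
  {"dp": [1.5,-3,0],"turn": [0,0,0]},
  {"dp": [3,-6,0],"turn": [0,0,0]},
  {"dp": [3,-6,0],"turn": [0,0,0]},
  {"dp": [3,-6,-20],"turn": [0,0,0]},
  {"dp": [3,-6,-45],"turn": [0,0,0]},
])

```text
t: 11.08
ee_pos: [523.0, -65.0, 195.9]
orientation: [1.0, -0.0, -0.001, -0.0]
ft_force: [0.0, -0.4, 0.1]
finger_gap: 0.6
grasp_force: 0.0
```

apply_moves([
  {"dp": [0,0,-30],"turn": [0,0,0]},
  {"dp": [0,0,-60],"turn": [0,0,0]},
  {"dp": [-20,40,-60],"turn": [0,0,0]},
  {"dp": [-40,90,-60],"turn": [0,0,0]},
  {"dp": [-60,140,-60],"turn": [0,0,0]},
])

```text
t: 11.7
ee_pos: [463.2, -206.1, 256.5]
orientation: [1.0, 0.0, -0.0, 0.0]
ft_force: [0.7, 0.1, 0.4]
finger_gap: 0.5
grasp_force: 0.0
```

apply_moves([
  {"dp": [-10,50,0],"turn": [0,0,0]},
  {"dp": [-20,100,0],"turn": [0,0,0]},
  {"dp": [-30,150,0],"turn": [0,0,0]},
  {"dp": [-40,200,0],"turn": [0,0,0]},
  {"dp": [-40,200,0],"turn": [0,0,0]},
])

```text
t: 12.32
ee_pos: [422.6, -407.8, 255.9]
orientation: [1.0, -0.002, -0.001, 0.0]
ft_force: [0.1, 0.6, 0.2]
finger_gap: 0.2
grasp_force: 0.0
```

```bash
python3 rem.py | cut -c 150-520; python3 - <<'E'
from h import *
print(env.get_obs()["ee_pos"])
T=eyes.get_image("top")["image"][130:310,220:440,::-1];S=eyes.get_image("scene")["image"][200:310,170:290,::-1]
cv2.imwrite("pics/g.png",cv2.hconcat([cv2.resize(T,(410,340),interpolation=2),cv2.resize(S,(371,340),interpolation=2)]))
E
```

```text
.50:94 -0.48:93 -0.46:95 -0.44:102 -0.42:112 -0.40:119 -0.38:121 -0.36:115 -0.34:115 -0.32:114 -0.30:102 -0.28:75 -0.26:54 -0.24:52 -0.22:57 -0.20:58 -0.18:60 -0.16:79 -0.14:122 -0.12:170 -0.10:198 -0.08:206 -0.06:206 -0.04:206 -0.02:205 0.00:205 0.02:205 0.04:205 0.06:206 0.08:206 0.10:206 0.12:207 0.14:208 0.16:208 0.18:209 0.20:209 0.22:210 0.24:211 0.26:212 0.28:21
2:208 -0.50:206 -0.48:205 -0.46:202 -0.44:178 -0.42:116 -0.40:63 -0.38:51 -0.36:60 -0.34:64 -0.32:65 -0.30:62 -0.28:62 -0.26:87 -0.24:132 -0.22:153 -0.20:125 -0.18:68 -0.16:35 -0.14:38 -0.12:51 -0.10:55 -0.08:55 -0.06:54 -0.04:57 -0.02:90 0.00:153 0.02:197 0.04:209 0.06:208 0.08:207 0.10:207 0.12:206 0.14:205 0.16:205 0.18:206 0.20:205 0.22:205 0.24:204 0.26:205 0.28:2
[ 423.05317058 -405.97255126  255.86158206]
```

View pics/g.png

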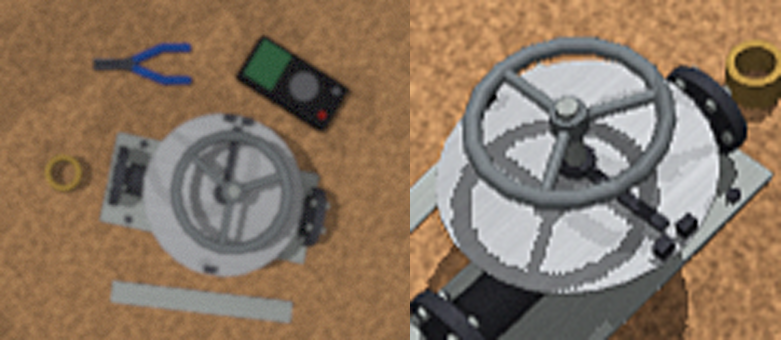

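The pointer's end, at about (663, 223) in the right half, lies midway between the lugs at (663, 247) and (687, 226). Its measured direction is −0.215 rad, and the lug midpoint is also −0.215 rad. The stem angles I tracked were 0, 1.4, 4.85, 8.2 and 9.42 rad, and the bystanders are where they were.

```bash
python3 -c "
from cell import order
print(order.finish_job())"
```

```text
the job is handed in; nothing more can be done
None
```

I took up the slack and opened the valve by one and a half turns of the stem: the pointer passed the lug pair once and now rests between them, the other things on the bench look unmoved, and the job is handed in.

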